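Set the slotted mode switch with a flat screwdriver

ROBOT

A 6-joint arm with a two-finger parallel gripper is mounted at the origin on the work surface. World frame = base frame: x ahead of the robot, y to its left, z up, the work surface at z = 0. Lengths are in m, angles in rad, forces in N, time in s.
With the tool pointing down it reaches from about 0.225 to 0.875 m from the base axis. Payload 3.4 kg.
Tool frame: the origin (TCP) lies midway between the tips of the shut fingers; the grasp point (between the pads) lies 19 mm behind it; z points along the fingers, y is the direction in which the jaws open and shut (so a half turn about z gives the same grasp; the last joint's range is limited). The gripper opens to 85 mm and grips with 20 to 120 N. Pads are 22 mm wide; open, the fingers measure 114 mm over their backs; the gripper's body (76 mm by 85 mm) begins 54 mm behind the grasp point. The pads swing forward as they close: fully open they stand 13 mm farther back than shut.
Start: joints at [-1.279, 0.276, 1.505, -0, 1.361, -0.121], TCP at [0.231, -0.527, 0.231] pointing down, gripper open.
Joint ranges: [-2.89, 2.89], [-0.75, 2.08], [0.22, 2.7], [-1.18, 4.32], [0.11, 2.71], [-2.7, 2.7]. Speed limits (rad/s): [2.57, 2.57, 3.14, 3.14, 3.14, 3.14].

INTERFACE

Orientations are given as a unit quaternion [w, x, y, z].
In Python, from cell import robot gives the robot as it stands. The module is installed in compiled form; this text tells all that it offers.
- The arm moves only by the tool play_rows, never from a script. Its argument "plan" is a list of rows, each a list of 3 entries, a list of its own where there are three numbers: the shift along the tool's x, y, z in cm, then the turn about the tool's z in degrees, then the opening, from 0 (shut) to 1 (fully open). A call has 1 to 20 rows; each row shifts and turns the commanded pose from where the row before left it, along the tool's axes as they then stand; what a row does not reach is not made up. A row lasts 1/12 s, in which the tool goes at most 41.7 mm and 7.16 degrees, less where a joint would pass 70% of its speed; a pose out of reach is approached as far as the arm can. A call is refused whole if a number of a shift passes 4.17 or a number of a turn 7.16, either way. A call with a gripper value outside its range is refused whole. The fingers move at their own pace and stop on an object; "grip_force" is the grip in N (left out, the last holds). Time passes only in rows, so rows that do not move let the fingers close. It gives the time, the measured TCP pose, the force and the opening at its end, in the units of the state.
- robot.sense(): the state, without advancing time (a new reading comes with each control period).
- robot.snapshot(name): name is "scene" or "top" or "wrist"; returns a dict with "frame" (384x512x3 uint8, red, green, blue), "z_map" (384x512 float32, m along the optical axis (not along the pixel's ray), 0 where there is no reading), "fovy" (degrees; the focal length in pixels is half the picture's height over the tangent of half this angle, whatever the lens; pixels are square), "cx", "cy" (the principal point, pixels), "position" and "attitude" of the camera in the world. Camera axes: x right, y down, z forward; pixel columns grow to the right and rows downward; lengths in m; the calibration is good to about 2 mm. The wrist camera is an equidistant fisheye: a pixel r from the principal point sees the ray r / f radians off the axis. A picture is of the moment at which its call begins.
- robot.hand_in(): hands the job in, once; it reports no verdict.
The state is a dict: "clock": time; "q": joint angles; "qvel": joint speeds; "joint_torque": joint torques, N m; "eef_pos": TCP position; "tcp_rot": TCP orientation; "force": force on the tool from outside, world axes, zero at the start; "torque": the same for the moment, N m; "grip_width": opening from 0.0 (shut) to 1.0 (fully open).
Only numpy, scipy, OpenCV 4.12 (cv2) and the standard library are available. Lean on these libraries where they do the work, as an engineer would, in place of code of your own. Each camera call takes 0.05 s, during which the arm holds its last target.

TASK

Take the green-handled flat screwdriver out of the rack, put its blade into the slot of the yellow-ringed mode switch and turn that switch a quarter turn clockwise (seen from above), to its stop. Then stand the screwdriver back upright in the rack hole it came from and let go. Leave the blue-ringed switch as it is.

Things in the scene. Friction and masses are not known exactly. Their poses are not given: they have to be found in the camera images.
- driver_mid (a point): Centre of the flat driver's green handle: upright square bar 24 x 24 x 70 mm, sides along x and y, z up. 35 mm below: black flange 40 mm across, 5 mm thick, resting on the plywood rack (top 70 mm up, hole 26 mm). Blade tip 100 mm below: 18 mm wide along x, 3 mm thick along y; shank 8 mm. 60 to 130 g. A red-handled cross-head driver of the same shape stands 100 mm away in the other hole.
- slot_yellow (a point): Centre of the slot's floor on the yellow-ringed switch, on its axis, 57 mm above the table; turns with it. Black disc 47 mm across, top 12 mm above this point, on a grey module 90 x 90 x 50 mm. The slot runs right across along x: 7 mm wide for the lowest 6 mm, then white 45 degree flanks widen it to 19 mm. z up. The like blue-ringed switch may be on its left or right.
- switch_yellow (a joint): Angle (rad) of the yellow-ringed switch, growing clockwise from above: 0 to 0.12 at the start, firm stop at 1.62 (a quarter turn). Friction 0.06 N m holds it anywhere; no spring. Blade and slot have 13 degrees of play, so the tool turns up to that much more than the switch.
- switch_blue (a joint): Angle of the blue-ringed switch in rad, same sense, 0 to 0.12 at the start; to be left alone.
There are look-alikes about, which are no part of the job. There is more than one size of the part that bears driver_mid; the job needs the middle-sized.

How it is judged:
By the outcome, as a careful person would: the job done as asked, in the order asked, and still so for the second after the job is handed in, with the robot touching nothing.
It also fails if it takes over 51 s, if anything falls off the work surface, if the arm or the gripper's body presses on something with over 40 N, if the wrist force passes 120 N, or if a joint passes its speed limit or range.

## Working session

There is one attempt and no reset: what is moved stays moved. The work goes in short steps, Python scripts to look and compute and a tool call to move; the robot and the scene stay as the last step left them, time stands still between calls to the robot, and variables do not carry over. Pictures are saved under pics/ and viewed, and the job is handed in when it is done.

Besides the shell and the picture viewer there is one more tool, called after "Call:" as name(argument=value, ...) on one line, values as JSON. play_rows: Moves the arm, as the interface text tells. Its arguments: {"type":"object","properties":{"plan":{"type":"array","items":{"type":"array"}},"grip_force":{"type":"number"}},"required":["plan"]}

```bash
mkdir -p pics; cat > h.py <<'E'
import numpy as np, cv2
from cell import robot
from scipy.spatial.transform import Rotation as R
def rot(a):
    a=np.array(a,float)
    return a if a.shape==(3,3) else R.from_quat([a[1],a[2],a[3],a[0]]).as_matrix()
def snap(n,fn=None):
    s=robot.snapshot(n)
    if fn: cv2.imwrite('pics/'+fn,s['frame'][:,:,::-1])
    s['R']=rot(s['attitude']); s['f']=192/np.tan(np.radians(s['fovy']/2)); s['n']=n
    return s
def ray(s,u,v):
    x=(u-s['cx']);y=(v-s['cy'])
    if s['n']=='wrist':
        r=np.hypot(x,y);th=r/s['f']
        d=np.array([x/r*np.sin(th),y/r*np.sin(th),np.cos(th)]) if r>0 else np.array([0,0,1.])
    else: d=np.array([x/s['f'],y/s['f'],1.])
    return s['R']@d
def onz(s,u,v,z):
    d=ray(s,u,v);p=np.array(s['position']);return p+d*(z-p[2])/d[2]
def pt(s,u,v):
    d=ray(s,u,v); c=s['R'].T@d; return np.array(s['position'])+d*s['z_map'][int(round(v)),int(round(u))]/c[2]
E
python3 - <<'E'
from h import *
for n in ['scene','top','wrist']:
    s=snap(n,n+'0.png'); print(n,s['fovy'],s['cx'],s['cy'],s['position'],s['attitude'])
st=robot.sense();print(st)
E
```

```text
scene 45.55746292794999 254.49377711118558 196.7365653184677 [ 1.17362455 -0.20379328  0.62957127] [-0.35279973  0.72778245  0.53452169 -0.24525827]
top 57.56506587511607 258.9411627937932 189.02077611382185 [0.34993587 0.05326103 0.94414605] [ 0.06891848 -0.65783937  0.74579244 -0.07931737]
wrist 65.70646984690485 257.20849582257483 188.47473516713185 [ 0.30643124 -0.4936517   0.37324658] [ 0.13771402  0.82599656 -0.53910382 -0.09017537]
{'clock': 0.15, 'q': array([-1.27901473e+00,  2.76449449e-01,  1.50586762e+00,  8.04084436e-06,
        1.36070268e+00, -1.21000015e-01]), 'qvel': array([ 1.33757087e-03,  2.08199267e-04, -1.15269646e-03,  1.12531497e-03,
       -1.81925586e-04,  2.96266758e-05]), 'joint_torque': array([ 5.17713543e-04, -4.17144442e+01, -2.46033597e+01, -3.50395585e-04,
        7.67683669e-03, -3.76497042e-06]), 'eef_pos': array([ 0.23054584, -0.52631234,  0.23062851]), 'tcp_rot': array([-7.11283207e-04,  9.78776838e-01,  2.04927773e-01, -5.69392960e-05]), 'force': array([-0.72473201, -0.37656959,  0.55238904]), 'torque': array([ 0.02895672, -0.02467345,  0.03421299]), 'grip_width': 0.9955511774353306}
```

View pics/scene0.png

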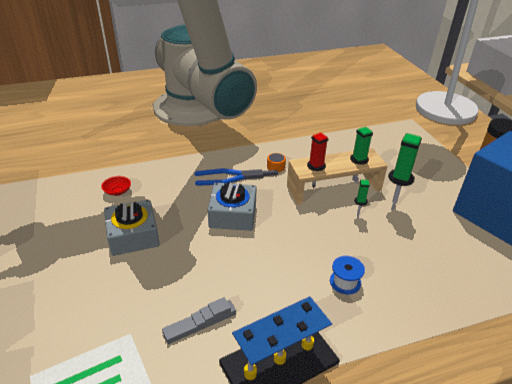

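View pics/top0.png

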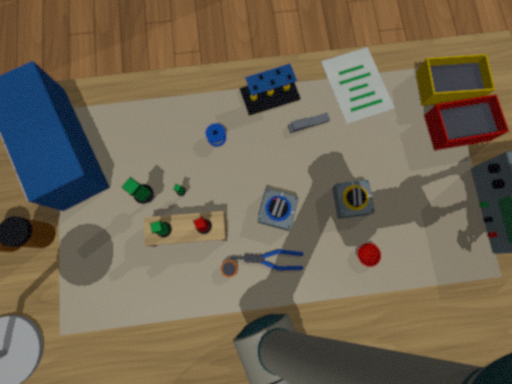

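View pics/wrist0.png

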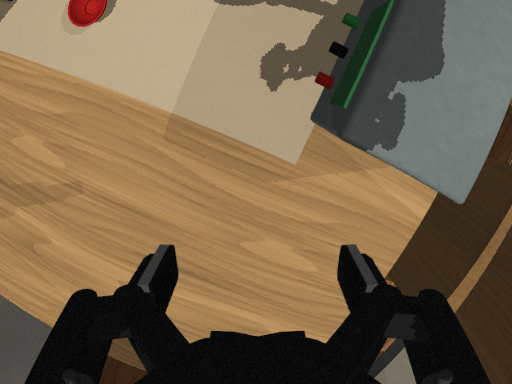

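```bash
python3 - <<'E'
from h import *
s=snap('top');f=s['frame'][:,:,::-1]
a=cv2.resize(f[200:255,130:240],None,fx=6,fy=6,interpolation=cv2.INTER_CUBIC)
b=cv2.resize(f[170:230,240:390],None,fx=4.4,fy=4.4,interpolation=cv2.INTER_CUBIC)
b=cv2.resize(b,(660,264));
cv2.imwrite('pics/t1.png',np.vstack([a,b]))
hsv=cv2.cvtColor(f,cv2.COLOR_BGR2HSV)
def blobs(lo,hi,name):
    m=cv2.inRange(hsv,lo,hi);n,l,st,c=cv2.connectedComponentsWithStats(m)
    for i in range(1,n):
        if st[i,4]>25:
            ys,xs=np.where(l==i); z=[pt(s,x,y)[2] for x,y in zip(xs,ys)]
            p=pt(s,*c[i]); print(name,st[i],c[i].round(1),p.round(4),'zmax',np.percentile(z,[10,50,90]).round(3), cv2.minAreaRect(np.c_[xs,ys].astype(np.float32)))
blobs((50,120,40),(80,255,255),'green');blobs((20,120,80),(35,255,255),'yel');blobs((105,150,60),(125,255,255),'blue')
for y in [222,226,230,234]:
    print([pt(s,x,y)[2].round(3) for x in range(146,230,4)])
E
```

```text
green [340  66  23   8  45] [350.8  69.4] [ 0.8764 -0.2898  0.0022] zmax [-0.001  0.001  0.004] ((350.958740234375, 69.36238861083984), (1.8198699951171875, 23.083616256713867), 73.3007583618164)
green [340  73  30  11  62] [354.1  78.2] [ 0.8471 -0.2948  0.0017] zmax [-0.002  0.001  0.003] ((354.39324951171875, 78.15837860107422), (1.9686150550842285, 30.364397048950195), 72.6459732055664)
green [350  84  17   7  34] [358.2  86.9] [ 8.186e-01 -3.021e-01  5.000e-04] zmax [-0.     0.002  0.003] ((358.1500244140625, 86.95000457763672), (1.8973664045333862, 16.76007080078125), 71.56504821777344)
green [351  92  23   9  51] [362.   95.9] [ 0.7886 -0.3075  0.0014] zmax [-0.001  0.001  0.003] ((361.9643859863281, 95.88611602783203), (2.0282700061798096, 23.3847599029541), 72.6459732055664)
green [351 100  31  11  67] [365.8 104.9] [ 0.7581 -0.312   0.0042] zmax [-0.001  0.001  0.003] ((366.07879638671875, 104.74766540527344), (2.079110860824585, 31.316604614257812), 72.34988403320312)
green [123 178  27  23 334] [136.2 189.6] [0.5481 0.3082 0.1663] zmax [0.1   0.166 0.176] ((136.2423248291
[... 3200 characters left out ...]
), np.float64(0.093), np.float64(0.075), np.float64(0.07), np.float64(0.071), np.float64(0.073), np.float64(0.071), np.float64(0.069), np.float64(0.069), np.float64(0.127), np.float64(0.1), np.float64(0.077), np.float64(0.076), np.float64(0.944), np.float64(0.069), np.float64(0.07), np.float64(0.002)]
[np.float64(0.07), np.float64(0.071), np.float64(0.067), np.float64(0.102), np.float64(0.084), np.float64(0.076), np.float64(0.069), np.float64(0.069), np.float64(0.071), np.float64(0.071), np.float64(0.069), np.float64(0.069), np.float64(0.068), np.float64(0.07), np.float64(0.073), np.float64(0.068), np.float64(0.07), np.float64(0.071), np.float64(0.068), np.float64(0.071), np.float64(-0.001)]
```

View pics/t1.png

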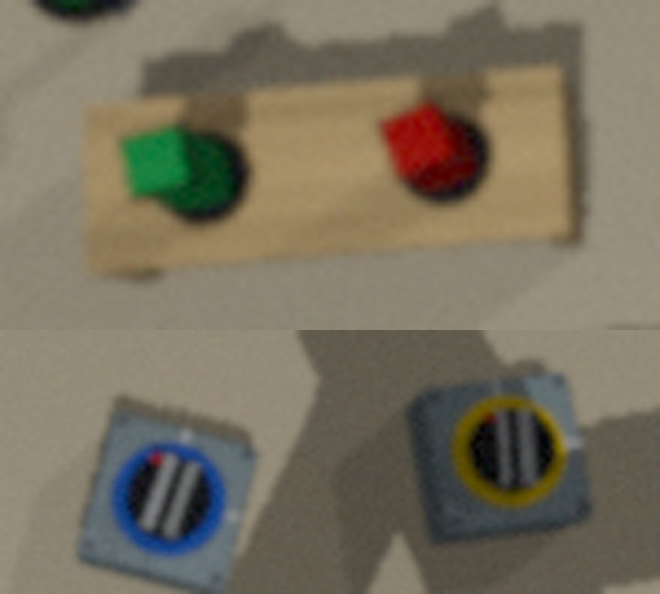

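Call:
play_rows(plan=[[[0, 0, -0.5], -6.64, 1], [[0, 0, -0.5], -6.64, 1], [[0, 0, -0.5], -6.64, 1], [[0, 0, -0.5], -6.64, 1], [[0, 0, -0.5], -6.64, 1], [[0, 0, -0.5], -6.64, 1], [[0, 0, -0.5], -6.64, 1], [[0, 0, -0.5], -6.64, 1], [[0, 0, -0.5], -6.64, 1], [[0, 0, -0.5], -6.64, 1], [[2.2, 2.8, 0], 0, 1], [[2.2, 2.8, 0], 0, 1], [[2.2, 2.8, 0], 0, 1], [[2.2, 2.8, 0], 0, 1], [[2.2, 2.8, 0], 0, 1], [[2.2, 2.8, 0], 0, 1], [[2.2, 2.8, 0], 0, 1], [[2.2, 2.8, 0], 0, 1], [[2.0, 2.8, 0], 0, 1], [[0, 0, 0], 0, 1]])

```text
clock: 1.87
eef_pos: [0.4871, -0.3263, 0.2809]
tcp_rot: [0.0, 0.705, 0.709, 0.002]
force: [-0.2, 0.0, 0.2]
grip_width: 1.001
```

```bash
python3 - <<'E'
from h import *
s=snap('wrist','w1.png');st=robot.sense();print(st['clock'],st['eef_pos'],st['tcp_rot'],s['position']);print(s['R'])
hsv=cv2.cvtColor(s['frame'][:,:,::-1].copy(),cv2.COLOR_BGR2HSV)
m=cv2.inRange(hsv,(20,110,60),(36,255,255));n,l,t,c=cv2.connectedComponentsWithStats(m)
for i in range(1,n):
  if t[i,4]>100:print(t[i],c[i],onz(s,*c[i],.053))
E
```

```text
1.9167 [ 0.4846636  -0.32827418  0.2808433 ] [-2.20415213e-04  7.05110715e-01  7.09097064e-01  4.29075198e-04] [ 0.48522774 -0.24379392  0.42385589]
[[ 0.99996149  0.00644542  0.00595554]
 [ 0.00802315 -0.94641164 -0.32286318]
 [ 0.0035554   0.32289853 -0.94642691]]
[ 231   45   56   53 1038] [257.89017341  71.94315992] [ 0.48718842 -0.22032646  0.053     ]
[ 397  235   72   69 2478] [430.2889427  260.06981437] [ 0.78113271 -0.49617411  0.053     ]
```

View pics/w1.png

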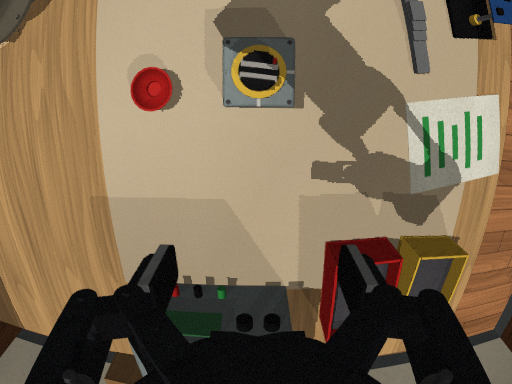

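```bash
python3 - <<'E'
from h import *
s=snap('wrist');f=s['frame'][:,:,::-1]
cv2.imwrite('pics/w1z.png',cv2.resize(f[30:115,215:305],None,fx=7,fy=7,interpolation=cv2.INTER_CUBIC))
# rectify onto plane z=.067 world grid 0.25mm
def rect(z,x0,y0,h,res):
    n=int(2*h/res);mx=np.zeros((n,n),np.float32);my=mx.copy()
    P=np.array(s['position'])
    for i in range(n):
        for j in range(n):
            w=np.array([x0-h+j*res,y0+h-i*res,z]);c=s['R'].T@(w-P)
            r=np.hypot(c[0],c[1]);th=np.arctan2(r,c[2]);mx[i,j]=s['cx']+s['f']*th*c[0]/r;my[i,j]=s['cy']+s['f']*th*c[1]/r
    return cv2.remap(f,mx,my,cv2.INTER_CUBIC)
r=rect(.069,.487,-.22,.06,.0002);cv2.imwrite('pics/w1r.png',r)
hsv=cv2.cvtColor(f.copy(),cv2.COLOR_BGR2HSV)
m=cv2.inRange(hsv,(0,0,120),(180,60,255));m[:45]=0;m[98:]=0;m[:,:232]=0;m[:,286:]=0
n,l,t,c=cv2.connectedComponentsWithStats(m)
for i in range(1,n):
    if t[i,4]>30:
        ys,xs=np.where(l==i);p=np.array([onz(s,x,y,.066)[:2] for x,y in zip(xs,ys)])
        vx,vy,a,b=cv2.fitLine(p.astype(np.float32),cv2.DIST_L2,0,.01,.01).ravel();print(t[i],c[i],np.degrees(np.arctan(vy/vx)),a,b)
m=cv2.inRange(hsv,(20,110,60),(36,255,255));m[100:]=0
ct,_=cv2.findContours(m,cv2.RETR_EXTERNAL,cv2.CHAIN_APPROX_NONE);k=max(ct,key=len)[:,0,:]
for z in(.05,.053,.056):
    p=np.array([onz(s,x,y,z)[:2] for x,y in k]);print(z,cv2.minEnclosingCircle(p.astype(np.float32)),cv2.fitEllipse((p*1000).astype(np.float32)))
print([pt(s,x,y)[2] for x,y in [(258,88),(270,75),(238,66),(228,45)]])
E
```

```text
[232  48   6  22  68] [233.41176471  56.45588235] 84.77837 0.45523307 -0.20466973
[244  57  29  10 138] [256.75362319  62.24637681] -8.154771 0.48268303 -0.21182333
[232  71  54  27 338] [251.19822485  91.36390533] -7.0519094 0.4763702 -0.24685286
[242  70  38  10 163] [260.75460123  73.73619632] -6.680261 0.4874887 -0.22565992
0.05 ((0.4877365529537201, -0.2189001590013504), 0.034281086176633835) ((487.8307800292969, -218.80323791503906), (66.6633529663086, 66.99842071533203), 87.86561584472656)
0.053 ((0.4877009689807892, -0.21911348402500153), 0.03400662541389465) ((487.79443359375, -219.01731872558594), (66.12808227539062, 66.46044921875), 87.86612701416016)
0.056 ((0.4876653850078583, -0.21932673454284668), 0.03373216465115547) ((487.7580871582031, -219.2313995361328), (65.59280395507812, 65.9224853515625), 87.8663558959961)
[np.float64(0.05761589692804758), np.float64(0.0682349222742859), np.float64(0.054209013689979435), np.float64(0.05098926156814376)]
```

View pics/w1z.png

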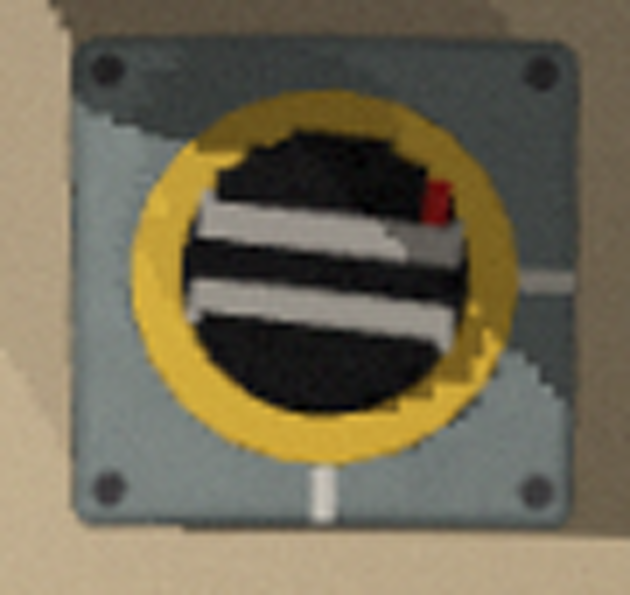

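View pics/w1r.png

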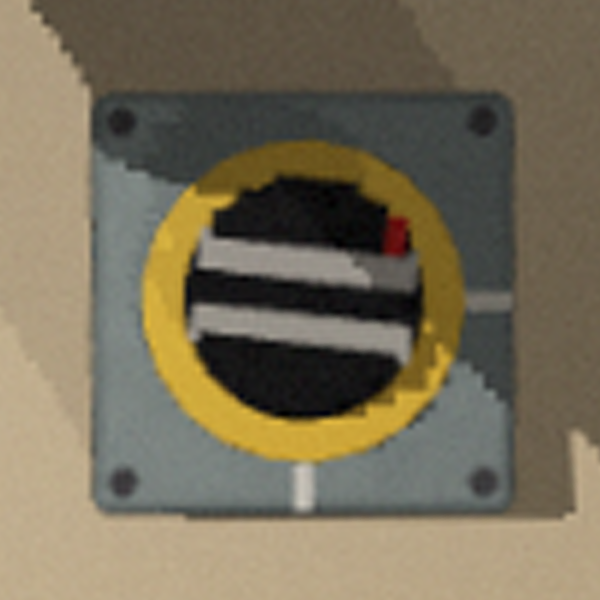

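Call:
play_rows(plan=[[[2.0, -0.2, -0.15], 0, 1], [[3.7, -0.2, -0.15], 0, 1], [[3.7, -0.2, -0.15], 0, 1], [[3.7, -0.2, -0.15], 0, 1], [[3.7, -0.2, -0.15], 0, 1], [[3.7, -0.2, -0.15], 0, 1], [[3.7, -0.2, -0.15], 0, 1], [[3.7, -0.2, -0.15], 0, 1], [[3.7, -0.2, -0.15], 0, 1], [[3.7, -0.2, -0.15], 0, 1], [[3.7, -0.2, -0.15], 0, 1], [[3.7, -0.2, -0.15], 0, 1], [[3.7, -0.2, -0.15], 0, 1], [[2.0, -0.2, -0.15], 0, 1], [[0, 0, 0], 0, 1], [[0, 0, 0], 0, 1]])

```text
clock: 3.3
eef_pos: [0.4533, 0.1532, 0.3024]
tcp_rot: [0.0, 0.706, 0.708, -0.0]
force: [-0.7, 0.1, -0.1]
grip_width: 1.0
```

```bash
python3 - <<'E'
from h import *
s=snap('wrist','w2.png');st=robot.sense();print(st['clock'],st['eef_pos'],st['tcp_rot'],s['position'])
f=s['frame'][:,:,::-1]
hsv=cv2.cvtColor(f.copy(),cv2.COLOR_BGR2HSV)
m=cv2.inRange(hsv,(50,100,30),(80,255,255));n,l,t,c=cv2.connectedComponentsWithStats(m)
for i in range(1,n):
  if t[i,4]>100:print(t[i],c[i],onz(s,*c[i],.145),pt(s,*c[i]))
E
```

```text
3.35 [0.45348272 0.15246958 0.30226991] [ 3.75710242e-04  7.06932974e-01  7.07280265e-01 -5.05136269e-04] [0.45227218 0.23633193 0.44498341]
[256  39  27  30 638] [268.70062696  52.83855799] [0.46345752 0.2736495  0.145     ] [0.46349201 0.27376455 0.14407516]
[301 128  22  30 342] [311.24269006 142.94152047] [0.50826273 0.18257306 0.145     ] [0.5315196  0.16024317 0.02039548]
```

View pics/w2.png

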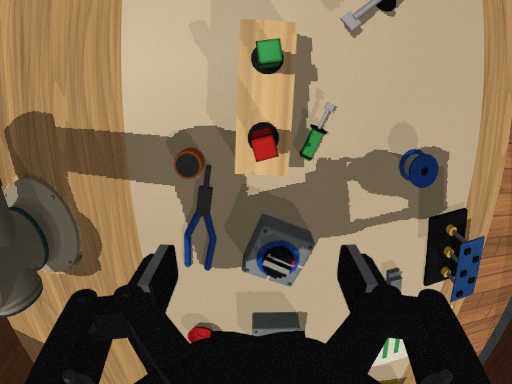

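```bash
python3 - <<'E'
from h import *
s=snap('wrist');f=s['frame'][:,:,::-1]
t=snap('top','t2.png');snap('scene','s2.png')
cv2.imwrite('pics/w2z.png',cv2.resize(f[15:185,230:345],None,fx=5,fy=3.5,interpolation=cv2.INTER_CUBIC))
hsv=cv2.cvtColor(f.copy(),cv2.COLOR_BGR2HSV)
m=cv2.inRange(hsv,(50,100,30),(80,255,255))
ys,xs=np.where(m[35:75,250:290]>0);ys+=35;xs+=250
z=np.array([pt(s,x,y)[2] for x,y in zip(xs,ys)]);V=hsv[ys,xs,2]
print(np.percentile(z,[5,25,50,75,95]),np.percentile(V,[5,25,50,75,95]))
k=(z>.135)
P=np.array([onz(s,x,y,.145)[:2] for x,y in zip(xs[k],ys[k])])
print(k.sum(),cv2.minAreaRect((P*1000).astype(np.float32)),P.mean(0))
# flange circle z=.075, dark
E
```

```text
[0.09523806 0.14343226 0.14452726 0.14514832 0.14616247] [ 44.   99.  144.5 152.  157. ]
556 ((463.7424621582031, 275.25494384765625), (23.671072006225586, 24.452877044677734), 9.223270416259766) [0.46370362 0.27545211]
```

View pics/w2z.png

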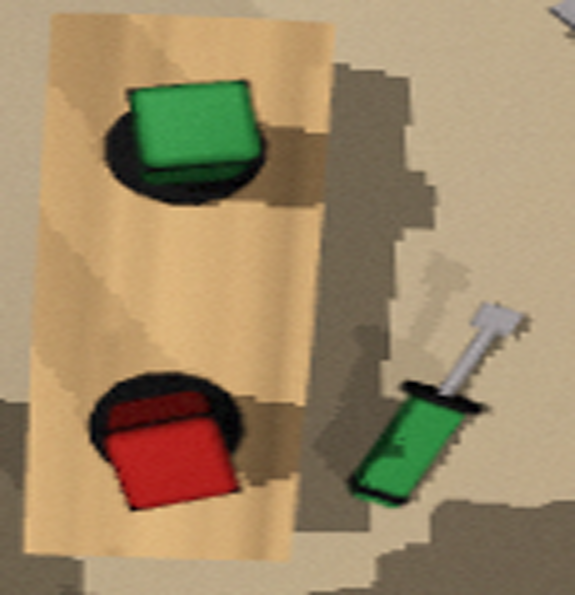

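View pics/s2.png

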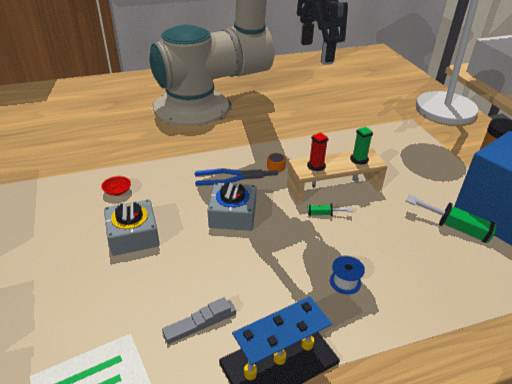

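```bash
python3 - <<'E'
from h import *
for n,box in(('top',(140,210,185,245)),('wrist',(235,25,300,85))):
    s=snap(n);f=s['frame'][:,:,::-1].copy();hsv=cv2.cvtColor(f,cv2.COLOR_BGR2HSV)
    x0,y0,x1,y1=box
    # flange+handle dark; top
    G=[];B=[]
    for y in range(y0,y1):
        for x in range(x0,x1):
            if s['z_map'][y,x]==0: continue
            z=pt(s,x,y)[2];h,sa,v=hsv[y,x]
            if 50<h<80 and sa>100 and z>.138 : G.append(onz(s,x,y,.145)[:2])
            if v<45 and .066<z<.082: B.append(onz(s,x,y,.075)[:2])
    G=np.array(G,np.float32)*1000;B=np.array(B,np.float32)*1000
    print(n,len(G),cv2.minAreaRect(G),G.mean(0),len(B),cv2.minEnclosingCircle(B))
E
```

```text
top 103 ((461.0665588378906, 268.13165283203125), (36.541221618652344, 25.02341651916504), 86.51077270507812) [461.06912 274.8648 ] 26 ((460.5699462890625, 272.4031677246094), 14.763863563537598)
wrist 557 ((464.0382995605469, 275.3365478515625), (24.251556396484375, 24.182939529418945), 6.610062599182129) [463.7762  275.35077] 227 ((463.9515380859375, 275.5694885253906), 19.193172454833984)
```

Call:
play_rows(plan=[[[2.5, 0.5, 1.5], 0, 1], [[2.5, 0.5, 1.5], 0, 1], [[0, 0, 0], -4, 1], [[0, 0, 0], -4, 1], [[0, 0, 0], 0, 1], [[0, 0, 0], 0, 1], [[0, 0, 0], 0, 1]])

```text
clock: 4.18
eef_pos: [0.4642, 0.203, 0.2724]
tcp_rot: [0.0, 0.657, 0.754, 0.0]
force: [-0.2, 0.3, 0.2]
grip_width: 1.0
```

```bash
python3 - <<'E'
from h import *
for k in range(2):
    s=snap('wrist','w3.png');st=robot.sense();print(st['clock'],st['eef_pos'],st['tcp_rot'],s['position'],'yaw',np.degrees(2*np.arctan2(st['tcp_rot'][2],st['tcp_rot'][1])))
f=s['frame'][:,:,::-1].copy();hsv=cv2.cvtColor(f,cv2.COLOR_BGR2HSV)
m=cv2.inRange(hsv,(50,100,30),(80,255,255))
zz=np.zeros_like(m)
for y,x in zip(*np.where(m>0)):
    if s['z_map'][y,x]>0 and abs(pt(s,x,y)[2]-.145)<.007: zz[y,x]=255
n,l,t,c=cv2.connectedComponentsWithStats(zz);i=1+np.argmax(t[1:,4]);print(t[i],c[i])
ct,_=cv2.findContours((l==i).astype(np.uint8),cv2.RETR_EXTERNAL,cv2.CHAIN_APPROX_NONE);k=ct[0][:,0,:]
P=np.array([onz(s,x,y,.145)[:2] for x,y in k],np.float32)*1000
r=cv2.minAreaRect(P);print(r)
c0=np.array(r[0]);
for a in range(4):
    th=np.radians(r[2]+90*a);d=np.array([np.cos(th),np.sin(th)]);e=np.array([-d[1],d[0]])
    q=P-c0;sel=(q@d>9)&(abs(q@e)<9);L=cv2.fitLine(P[sel],cv2.DIST_HUBER,0,.01,.01).ravel()
    print(a,sel.sum(),'edge yaw',np.degrees(np.arctan2(L[1],L[0]))%90,'pt',L[2:])
E
```

```text
4.2333 [0.46421072 0.20298382 0.27247863] [1.74880319e-04 6.56515822e-01 7.54312223e-01 1.23853739e-04] [0.45182292 0.28510392 0.41512625] yaw 97.93062219033563
4.2833 [0.46418166 0.20305838 0.27249903] [1.74990446e-04 6.56362996e-01 7.54445201e-01 1.56324776e-04] [0.45175204 0.28514055 0.41519252] yaw 97.95383620665773
[256  89  27  26 683] [268.95168375 101.41434846]
((463.8125, 276.13751220703125), (23.479650497436523, 22.826269149780273), 8.496376037597656)
0 20 edge yaw 8.659592 pt [475.52496 277.00198]
1 21 edge yaw 8.530011 pt [463.5084  287.59946]
2 20 edge yaw 7.980606 pt [452.03897 276.1816 ]
3 19 edge yaw 8.389304 pt [465.3899  264.84338]
```

View pics/w3.png

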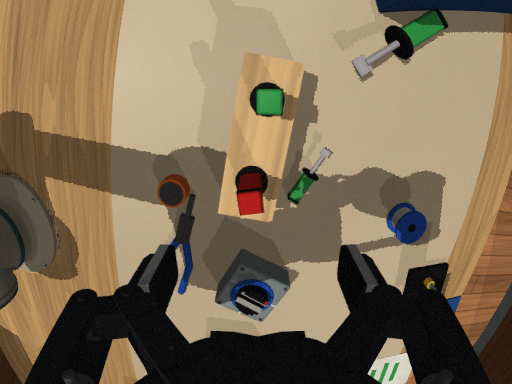

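Call:
play_rows(plan=[[[2.4, 0.33, 0], -0.4, 1], [[2.4, 0.33, 0], 0, 1], [[2.4, 0.33, 0], 0, 1], [[0, 0, 2.5], 0, 1], [[0, 0, 2.5], 0, 1], [[0, 0, 2.5], 0, 1], [[0, 0, 0], 0, 1], [[0, 0, 0], 0, 1], [[0, 0, 0], 0, 1]])

```text
clock: 5.03
eef_pos: [0.4644, 0.2764, 0.1987]
tcp_rot: [0.001, 0.653, 0.757, 0.001]
force: [-0.8, 0.3, -0.0]
grip_width: 1.0
```

```bash
cat >> h.py <<'E'
def state(tgt=None):
    st=robot.sense();q=st['tcp_rot'];p=st['eef_pos'];M=rot(q)
    print('t',round(st['clock'],2),'pos',(p*1000).round(1),'yaw',np.degrees(np.arctan2(M[1,0],M[0,0])).round(2),'tilt',(M[:2,2]*57.3).round(2),'F',st['force'].round(1),'T',st['torque'].round(3),'g',round(st['grip_width'],3),'q',st['q'].round(2))
    if tgt is not None: print('to go, tool cm',(M.T@(np.array(tgt)-p)*100).round(2))
    return st
E
python3 - <<'E'
from h import *
state([.4638,.2762,.094])
s=snap('wrist','w4.png')
E
```

```text
t 5.03 pos [464.4 276.4 198.7] yaw 98.42 tilt [0.12 0.05] F [-0.8  0.3 -0. ] T [ 0.03  -0.018 -0.038] g 1.0 q [ 0.41  0.24  1.63 -0.    1.26  0.26]
to go, tool cm [-1.000e-02 -8.000e-02  1.047e+01]
```

View pics/w4.png

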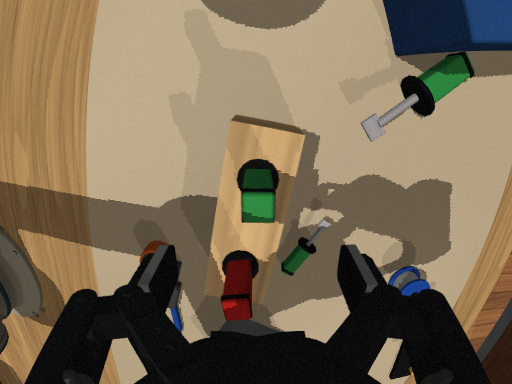

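```bash
python3 - <<'E'
from h import *
s=snap('wrist');f=s['frame'][:,:,::-1].copy();hsv=cv2.cvtColor(f,cv2.COLOR_BGR2HSV)
m=cv2.inRange(hsv,(50,100,20),(80,255,255))
P=np.array([onz(s,x,y,.145)[:2] for y,x in zip(*np.where(m>0)) if abs(pt(s,x,y)[2]-.145)<.006 and abs(x-258)<30],np.float32)*1000
print(len(P),cv2.minAreaRect(P),P.mean(0))
E
```

```text
984 ((463.7135925292969, 278.1334228515625), (23.199403762817383, 23.279386520385742), 8.42396068572998) [463.74106 278.17252]
```

Call:
play_rows(plan=[[[0, 0, 2.0], 0, 1], [[0, 0, 2.0], 0, 1], [[0, 0, 2.0], 0, 1], [[0, 0, 2.0], 0, 1], [[0, 0, 1.5], 0, 1], [[0, 0, 1.0], 0, 1], [[0, 0, 0], 0, 1], [[0, 0, 0], 0, 1]])

```text
clock: 5.8
eef_pos: [0.4641, 0.2764, 0.093]
tcp_rot: [0.0, 0.653, 0.757, 0.001]
force: [0.3, 1.4, 0.6]
grip_width: 0.999
```

```bash
python3 - <<'E'
from h import *
state([.4638,.2762,.094])
E
```

```text
t 5.8 pos [464.1 276.4  93. ] yaw 98.44 tilt [0.06 0.02] F [0.3 1.4 0.6] T [-0.002  0.021  0.029] g 0.999 q [ 0.41  0.34  1.79 -0.    1.01  0.26]
to go, tool cm [-0.01 -0.03 -0.1 ]
```

Call:
play_rows(plan=[[[0, 0, 0], 0, 0], [[0, 0, 0], 0, 0], [[0, 0, 0], 0, 0], [[0, 0, 0], 0, 0], [[0, 0, 0], 0, 0], [[0, 0, 0], 0, 0], [[0, 0, 0], 0, 0], [[0, 0, 0], 0, 0]], grip_force=60)

```text
clock: 6.47
eef_pos: [0.4638, 0.2763, 0.0928]
tcp_rot: [0.0, 0.653, 0.757, 0.0]
force: [-0.2, -0.1, 4.1]
grip_width: 0.278
```

```bash
python3 - <<'E'
from h import *
state([.4638,.2762,.094])
E
```

```text
t 6.47 pos [463.8 276.3  92.8] yaw 98.45 tilt [0.06 0.02] F [-0.2 -0.1  4.1] T [-0.06   0.157 -0.03 ] g 0.278 q [ 0.41  0.34  1.79 -0.    1.01  0.26]
to go, tool cm [-0.01 -0.   -0.12]
```

Call:
play_rows(plan=[[[0, 0, -0.5], 0, 0], [[0, 0, -1.5], 0, 0], [[0, 0, -2], 0, 0], [[0, 0, -2], 0, 0], [[0, 0, -2], 0, 0], [[0, 0, -2], 0, 0], [[0, 0, -2], 0, 0], [[0, 0, -1], 0, 0], [[0, 0, 0], 0, 0], [[0, 0, 0], 0, 0]])

```text
clock: 7.3
eef_pos: [0.4631, 0.276, 0.2219]
tcp_rot: [-0.0, 0.653, 0.757, -0.0]
force: [-1.1, -0.1, -1.6]
grip_width: 0.27
```

```bash
python3 - <<'E'
from h import *
state()
s=snap('scene','s5.png');snap('wrist','w5.png');snap('top','t5.png')
f=s['frame'][:,:,::-1];print(s['position'])
cv2.imwrite('pics/s5z.png',cv2.resize(f[20:200,280:460],None,fx=3.3,fy=3.3,interpolation=cv2.INTER_CUBIC))
E
```

```text
t 7.3 pos [463.1 276.  221.9] yaw 98.45 tilt [-0.02 -0.01] F [-1.1 -0.1 -1.6] T [ 0.004 -0.026 -0.024] g 0.27 q [ 0.41  0.23  1.6  -0.    1.32  0.26]
[ 1.17362455 -0.20379328  0.62957127]
```

View pics/s5z.png

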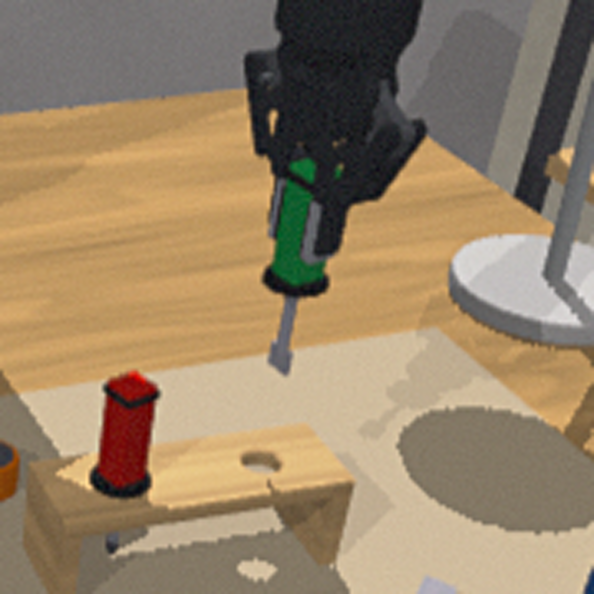

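View pics/w5.png

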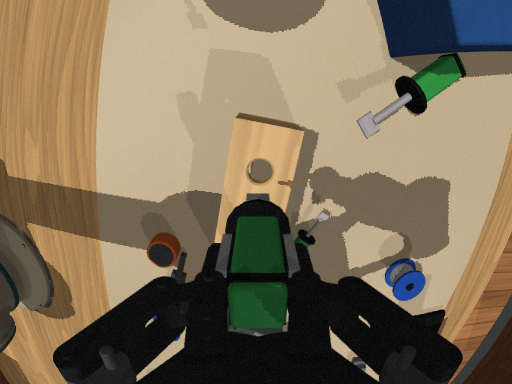

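```bash
python3 - <<'E'
from h import *
s=snap('wrist');f=s['frame'][:,:,::-1]
cv2.imwrite('pics/w5z.png',cv2.resize(f[150:260,210:310],None,fx=6,fy=6,interpolation=cv2.INTER_CUBIC)[:600])
for y in range(190,206,2): print(y,[(x,round(float(pt(s,x,y)[2]),3)) for x in range(244,276,4)])
M=rot(robot.sense()['tcp_rot']);p=robot.sense()['eef_pos']
for u,v in((247,195),(270,195),(258.5,195)):
    for z in(.137,.140):print(u,v,(M.T@(onz(s,u,v,z)-p)*1000).round(1))
# hole
hsv=cv2.cvtColor(f.copy(),cv2.COLOR_BGR2HSV);print(hsv[170,250:272].tolist())
E
```

```text
190 [(244, 0.07), (248, 0.07), (252, 0.072), (256, 0.07), (260, 0.071), (264, 0.07), (268, 0.07), (272, 0.07)]
192 [(244, 0.071), (248, 0.07), (252, 0.072), (256, 0.07), (260, 0.071), (264, 0.07), (268, 0.07), (272, 0.07)]
194 [(244, 0.071), (248, 0.14), (252, 0.141), (256, 0.14), (260, 0.141), (264, 0.14), (268, 0.14), (272, 0.07)]
196 [(244, 0.07), (248, 0.146), (252, 0.145), (256, 0.145), (260, 0.145), (264, 0.145), (268, 0.145), (272, 0.07)]
198 [(244, 0.069), (248, 0.15), (252, 0.149), (256, 0.155), (260, 0.155), (264, 0.149), (268, 0.15), (272, 0.07)]
200 [(244, 0.071), (248, 0.154), (252, 0.199), (256, 0.201), (260, 0.2), (264, 0.199), (268, 0.152), (272, 0.072)]
202 [(244, 0.199), (248, 0.202), (252, 0.203), (256, 0.203), (260, 0.202), (264, 0.202), (268, 0.203), (272, 0.199)]
204 [(244, 0.202), (248, 0.204), (252, 0.202), (256, 0.202), (260, 0.204), (264, 0.202), (268, 0.203), (272, 0.202)]
247 195 [-0.5 -9.3 83.7]
247 195 [ 0.6 -9.2 80.7]
270 195 [-0.5  9.4 83.7]
270 195 [ 0.6  9.3 80.7]
258.5 195 [-0.5  0.1 83.7]
258.5 195 [ 0.6  0.1 80.7]
[[17, 70, 165], [18, 73, 102], [19, 74, 114], [18, 75, 112], [18, 78, 115], [18, 74, 117], [18, 75, 115], [18, 77, 113], [18, 75, 116], [17, 81, 113], [17, 77, 112], [18, 77, 116], [17, 79, 116], [17, 76, 114], [16, 76, 117], [18, 75, 112], [18, 76, 114], [18, 78, 114], [19, 79, 113], [16, 74, 114], [18, 74, 117], [18, 81, 114]]
```

View pics/w5z.png

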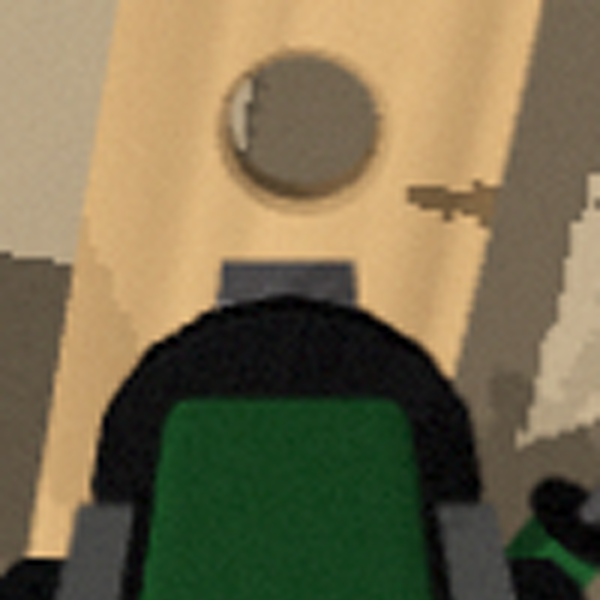

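Call:
play_rows(plan=[[[0, 0, -1.4], 5.15, 0], [[0, 0, -1.4], 5.15, 0], [[0, 0, -1.4], 5.15, 0], [[-2.5, 0.605, 0], 0, 0], [[-3.65, 0.605, 0], 0, 0], [[-3.65, 0.605, 0], 0, 0], [[-3.65, 0.605, 0], 0, 0], [[-3.65, 0.605, 0], 0, 0], [[-3.65, 0.605, 0], 0, 0], [[-3.65, 0.605, 0], 0, 0], [[-3.65, 0.605, 0], 0, 0], [[-3.65, 0.605, 0], 0, 0], [[-3.65, 0.605, 0], 0, 0], [[-3.65, 0.605, 0], 0, 0], [[-3.65, 0.605, 0], 0, 0], [[-3.65, 0.605, 0], 0, 0], [[-2.5, 0.605, 0], 0, 0], [[0, 0, 0], 0, 0], [[0, 0, 0], 0, 0]])

```text
clock: 9.08
eef_pos: [0.4876, -0.2196, 0.2629]
tcp_rot: [-0.001, 0.75, 0.662, -0.0]
force: [-0.4, 0.6, -0.2]
grip_width: 0.274
```

```bash
python3 - <<'E'
from h import *
state([.4877,-.2185,.180])
s=snap('wrist','w6.png')
E
```

```text
t 9.08 pos [ 487.6 -219.6  262.9] yaw 82.84 tilt [-0.12  0.09] F [-0.4  0.6 -0.2] T [ 0.015 -0.025  0.019] g 0.274 q [-0.55  0.2   1.53  0.    1.41 -0.43]
to go, tool cm [0.1  0.02 8.29]
```

View pics/w6.png

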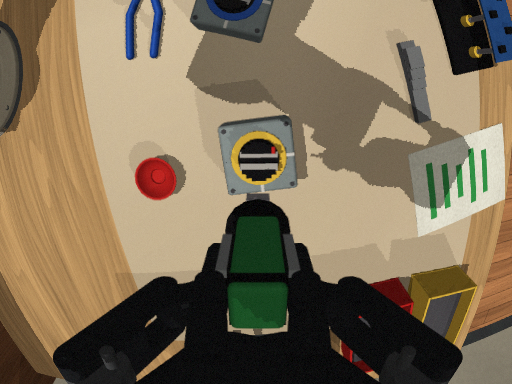

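```bash
cat > ring.py <<'E'
from h import *
s=snap('wrist');f=s['frame'][:,:,::-1].copy();hsv=cv2.cvtColor(f,cv2.COLOR_BGR2HSV)
m=cv2.inRange(hsv,(20,110,40),(36,255,255));n,l,t,c=cv2.connectedComponentsWithStats(m)
i=min([i for i in range(1,n) if t[i,4]>150],key=lambda i:abs(c[i][0]-258)+abs(c[i][1]-160));x0,y0,w,h,_=t[i];print(t[i])
ct,_=cv2.findContours((l==i).astype(np.uint8),cv2.RETR_EXTERNAL,cv2.CHAIN_APPROX_NONE);k=max(ct,key=len)[:,0,:]
p=np.array([onz(s,x,y,.053)[:2] for x,y in k],np.float32)*1000
print(cv2.minEnclosingCircle(p),cv2.fitEllipse(p))
m=cv2.inRange(hsv,(0,0,110),(180,60,255));mm=np.zeros_like(m);mm[y0+4:y0+h-4,x0+4:x0+w-4]=m[y0+4:y0+h-4,x0+4:x0+w-4]
n,l,t,c=cv2.connectedComponentsWithStats(mm)
for i in range(1,n):
    if t[i,4]>25:
        ys,xs=np.where(l==i);p=np.array([onz(s,x,y,.066)[:2] for x,y in zip(xs,ys)],np.float32)
        L=cv2.fitLine(p,cv2.DIST_L2,0,.01,.01).ravel();print(t[i],c[i],'yaw',np.degrees(np.arctan2(L[1],L[0])),L[2:]*1000)
E
python3 ring.py
```

```text
[ 231  132   56   54 1000]
((488.1148376464844, -218.7436981201172), 33.836524963378906) ((488.0191955566406, -218.7479705810547), (66.26741027832031, 66.49571228027344), 151.7218780517578)
[235 136   7   8  32] [236.9375 138.4375] yaw 48.820545 [ 466.58212 -188.3457 ]
[276 136   7   8  29] [280.06896552 138.24137931] yaw -57.450146 [ 516.06915 -194.1382 ]
[240 153  38   6 147] [257.73469388 156.23809524] yaw -6.000707 [ 487.856   -212.30428]
[240 164  38   8 226] [258.8539823  167.33185841] yaw -5.6677003 [ 487.5385  -225.82256]
[235 173   9   9  38] [237.42105263 178.57894737] yaw -54.771004 [ 460.39825 -236.52007]
[274 174   9   8  34] [279.52941176 178.91176471] yaw 33.528767 [ 510.41068 -243.03343]
```

Call:
play_rows(plan=[[[0.08, 0.02, 1.0], 0, 0], [[0, 0, 2.0], 0, 0], [[0, 0, 2.0], 0, 0], [[0, 0, 2.0], 0, 0], [[0, 0, 1.5], 0, 0], [[0, 0, 1.0], 0, 0], [[0, 0, 0.5], 0, 0], [[0, 0, 0], 0, 0], [[0, 0, 0], 0, 0]])

```text
clock: 9.93
eef_pos: [0.4887, -0.2175, 0.1647]
tcp_rot: [0.0, 0.749, 0.663, 0.0]
force: [1.0, -0.6, -1.5]
grip_width: 0.272
```

```bash
python3 - <<'E'
from h import *
state([.4879,-.2188,.140])
s=snap('wrist','w7.png');s=snap('scene');f=s['frame'][:,:,::-1]
cv2.imwrite('pics/s7z.png',cv2.resize(f[110:270,70:210],None,fx=4,fy=3.7,interpolation=cv2.INTER_CUBIC))
E
```

```text
t 9.93 pos [ 488.7 -217.5  164.7] yaw 83.04 tilt [ 0.04 -0.02] F [ 1.  -0.6 -1.5] T [ 0.019 -0.013 -0.028] g 0.272 q [-0.55  0.26  1.7  -0.    1.18 -0.43]
to go, tool cm [-0.14 -0.06  2.47]
```

View pics/s7z.png

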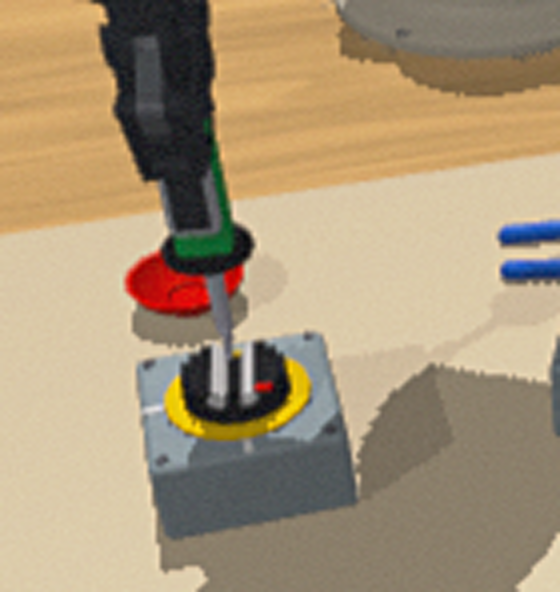

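View pics/w7.png

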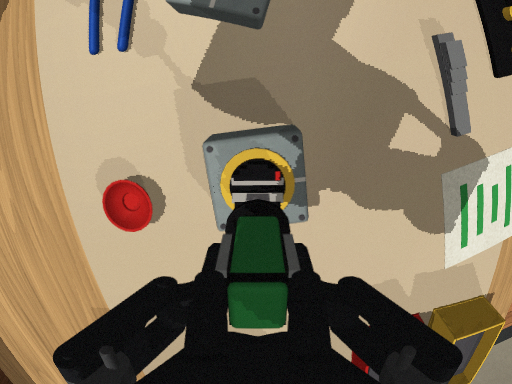

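Call:
play_rows(plan=[[[-0.12, -0.05, 0.3], 0, 0], [[0, 0, 0.5], 0, 0], [[0, 0, 0.4], 0, 0], [[0, 0, 0.4], 0, 0], [[0, 0, 0.3], 0, 0], [[0, 0, 0.2], 0, 0], [[0, 0, 0], 0, 0], [[0, 0, 0], 0, 0]])

```text
clock: 10.7
eef_pos: [0.4876, -0.2189, 0.1431]
tcp_rot: [-0.0, 0.749, 0.663, -0.0]
force: [0.1, -0.1, -0.6]
grip_width: 0.275
```

```bash
python3 - <<'E'
from h import *
state([.4879,-.2188,.140])
s=snap('wrist','w8.png');f=s['frame'][:,:,::-1]
cv2.imwrite('pics/w8z.png',cv2.resize(f[130:250,200:320],None,fx=5,fy=5,interpolation=cv2.INTER_CUBIC))
E
```

```text
t 10.7 pos [ 487.6 -218.9  143.1] yaw 83.0 tilt [-0.02  0.01] F [ 0.1 -0.1 -0.6] T [-0.022 -0.049  0.026] g 0.275 q [-0.55  0.28  1.73 -0.    1.13 -0.43]
to go, tool cm [0.01 0.03 0.31]
```

View pics/w8z.png

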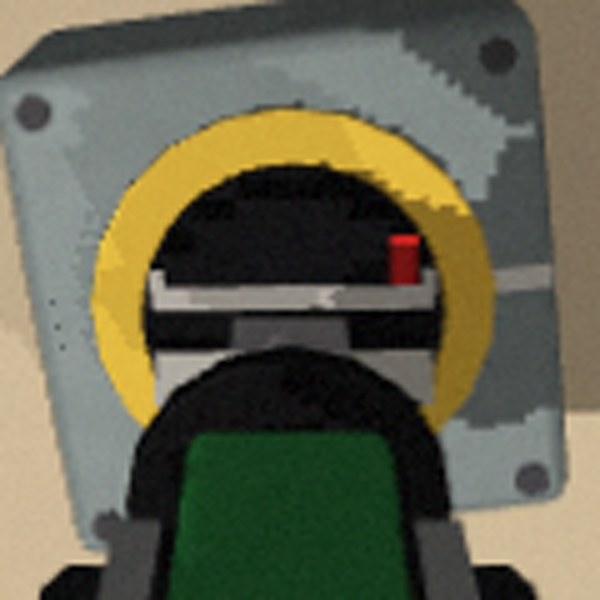

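Call:
play_rows(plan=[[[0, 0, 0.15], 0, 0], [[0, 0, 0], 2, 0], [[0, 0, 0], 4, 0], [[0, 0, 0], 4, 0], [[0, 0, 0], 5, 0], [[0, 0, 0], 5, 0], [[0, 0, 0], 5, 0], [[0, 0, 0], 5, 0], [[0, 0, 0], 5, 0], [[0, 0, 0], 5, 0], [[0, 0, 0], 5, 0], [[0, 0, 0], 5, 0], [[0, 0, 0], 0, 0], [[0, 0, 0], 0, 0]])

```text
clock: 11.92
eef_pos: [0.4876, -0.2184, 0.1419]
tcp_rot: [-0.0, 0.959, 0.285, 0.0]
force: [0.3, 1.2, -0.1]
grip_width: 0.275
```

```bash
python3 - <<'E'
from h import *
state([.4879,-.2188,.1415])
s=snap('wrist','w9.png');f=s['frame'][:,:,::-1]
cv2.imwrite('pics/w9z.png',cv2.resize(f[130:250,200:320],None,fx=5,fy=5,interpolation=cv2.INTER_CUBIC))
E
```

```text
t 11.92 pos [ 487.6 -218.4  141.9] yaw 33.12 tilt [-0.    0.05] F [ 0.3  1.2 -0.1] T [0.446 0.037 0.081] g 0.275 q [-0.55  0.28  1.73  0.    1.13  0.44]
to go, tool cm [0.   0.05 0.04]
```

View pics/w9z.png

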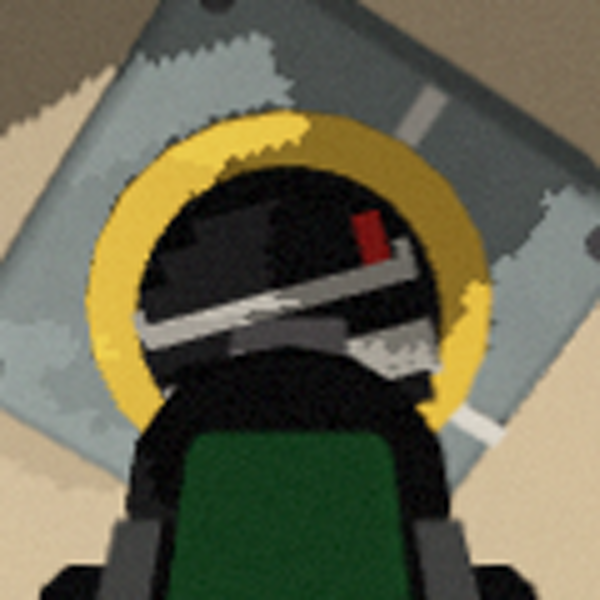

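Call:
play_rows(plan=[[[0, 0, 0], 4, 0], [[0, 0, 0], 5, 0], [[0, 0, 0], 5, 0], [[0, 0, 0], 5, 0], [[0, 0, 0], 5, 0], [[0, 0, 0], 5, 0], [[0, 0, 0], 5, 0], [[0, 0, 0], 5, 0], [[0, 0, 0], 4, 0], [[0, 0, 0], 2, 0], [[0, 0, 0], 1, 0], [[0, 0, 0], 0, 0]])

```text
clock: 12.97
eef_pos: [0.4876, -0.218, 0.1418]
tcp_rot: [-0.001, 0.994, -0.113, -0.0]
force: [0.6, 3.5, -0.0]
grip_width: 0.276
```

```bash
python3 - <<'E'
from h import *
state([.4879,-.2188,.1415])
s=snap('wrist','w10.png');f=s['frame'][:,:,::-1]
cv2.imwrite('pics/w10z.png',cv2.resize(f[130:250,200:320],None,fx=5,fy=5,interpolation=cv2.INTER_CUBIC))
E
```

```text
t 12.97 pos [ 487.6 -218.   141.8] yaw -12.95 tilt [0.  0.1] F [ 0.6  3.5 -0. ] T [ 0.975 -0.144  0.065] g 0.276 q [-0.55  0.28  1.73  0.    1.13  1.24]
to go, tool cm [0.04 0.07 0.03]
```

View pics/w10z.png

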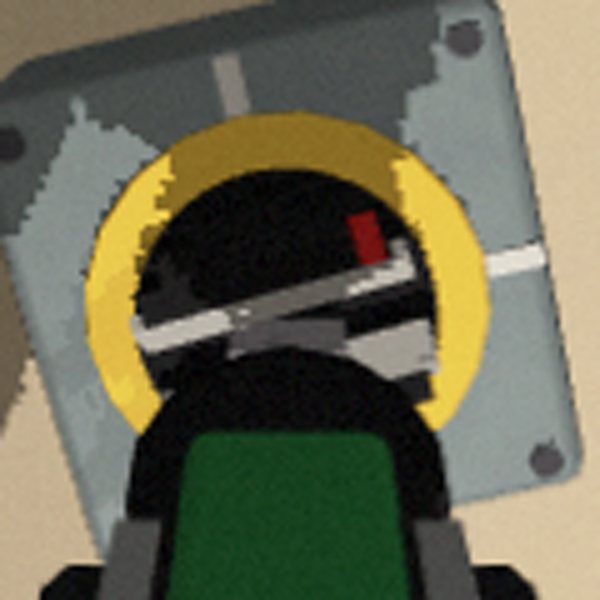

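Call:
play_rows(plan=[[[0, 0, 0], 2, 0], [[0, 0, 0], 2, 0], [[0, 0, 0], 1.5, 0], [[0, 0, 0], 0, 0]])

```text
clock: 13.35
eef_pos: [0.4877, -0.2182, 0.1418]
tcp_rot: [-0.001, 0.987, -0.16, -0.0]
force: [1.3, 3.8, 0.4]
grip_width: 0.273
```

```bash
python3 - <<'E'
from h import *
state([.4879,-.2188,.1415])
E
```

```text
t 13.35 pos [ 487.7 -218.2  141.8] yaw -18.47 tilt [0.01 0.08] F [1.3 3.8 0.4] T [ 1.029 -0.145  0.078] g 0.273 q [-0.55  0.28  1.73  0.    1.13  1.34]
to go, tool cm [0.04 0.06 0.03]
```

Call:
play_rows(plan=[[[0, 0, 0], 1.5, 0], [[0, 0, 0], 1.5, 0], [[0, 0, 0], 0, 0]])

```text
clock: 13.6
eef_pos: [0.4877, -0.2182, 0.1418]
tcp_rot: [-0.001, 0.983, -0.186, -0.0]
force: [0.7, 5.0, 1.2]
grip_width: 0.278
```

```bash
python3 - <<'E'
from h import *
state([.4879,-.2188,.1415])
s=snap('wrist','w11.png');f=s['frame'][:,:,::-1]
cv2.imwrite('pics/w11z.png',cv2.resize(f[130:250,200:320],None,fx=5,fy=5,interpolation=cv2.INTER_CUBIC))
E
```

```text
t 13.6 pos [ 487.7 -218.2  141.8] yaw -21.45 tilt [0.01 0.08] F [0.7 5.  1.2] T [ 1.235 -0.182  0.089] g 0.278 q [-0.55  0.28  1.73  0.    1.13  1.39]
to go, tool cm [0.04 0.05 0.03]
```

View pics/w11z.png

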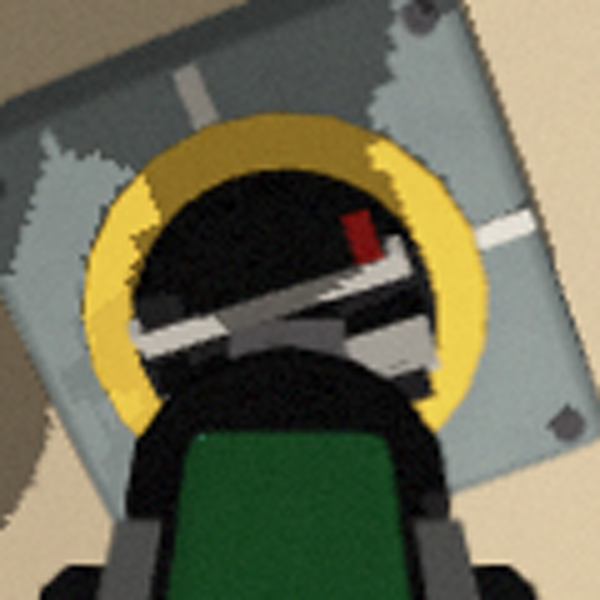

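```bash
cat > slot.py <<'E'
from h import *
import sys
s=snap('wrist');f=s['frame'][:,:,::-1].copy();hsv=cv2.cvtColor(f,cv2.COLOR_BGR2HSV)
m=cv2.inRange(hsv,(0,0,75),(180,60,255))
# keep flank points by height .0625-.0695
mm=np.zeros_like(m)
for y in range(140,215):
    for x in range(222,292):
        if m[y,x] and s['z_map'][y,x]>0:
            p=pt(s,x,y)
            if .061<p[2]<.072 and np.hypot(p[0]-.4878,p[1]+.2187)<.026: mm[y,x]=255
cv2.imwrite('pics/slotm.png',mm)
n,l,t,c=cv2.connectedComponentsWithStats(mm)
for i in range(1,n):
    if t[i,4]>20:
        ys,xs=np.where(l==i);p=np.array([pt(s,x,y)[:2] for x,y in zip(xs,ys)],np.float32)
        L=cv2.fitLine(p,cv2.DIST_L2,0,.01,.01).ravel();print(t[i],c[i],'yaw',np.degrees(np.arctan2(L[1],L[0]))%180,L[2:]*1000)
E
python3 slot.py
```

```text
[226 177  61  29 522] [262.10153257 193.79501916] yaw 71.14687 [ 489.5192  -224.36816]
```

```bash
python3 - <<'E'
from h import *
s=snap('wrist');
# edge points of the far flank top edge, from zoom (u=200+X/5, v=130+Y/5)
def Q(X,Y,z):return onz(s,200+X/5,130+Y/5,z)[:2]
for (a,b,z) in (((132,322),(398,236),.069),((145,357),(410,277),.063)):
    d=Q(*b,z)-Q(*a,z);print('slot yaw',np.degrees(np.arctan2(d[1],d[0])),np.hypot(*d))
# module ticks
d=Q(508,230,.05)-Q(288,300,.05);print('tick end yaw',np.degrees(np.arctan2(d[1],d[0])))
d=Q(192,97,.05)-Q(288,300,.05);print('tick start yaw',np.degrees(np.arctan2(d[1],d[0])))
# red dot
d=Q(362,237,.069)-np.array([.4878,-.2187]);print(np.degrees(np.arctan2(d[1],d[0])),np.hypot(*d))
E
```

```text
slot yaw -92.54269876021824 0.04312547194647031
slot yaw -93.5340847577042 0.04424757315823486
tick end yaw -92.7173070241427
tick start yaw 2.7573860980842375
-55.8196719916678 0.021793370956864115
```

Call:
play_rows(plan=[[[0, 0, 0], 2, 0], [[0, 0, 0], 2, 0], [[0, 0, 0], 0, 0], [[0, 0, 0], 0, 0]])

```text
clock: 14.08
eef_pos: [0.4877, -0.2181, 0.1418]
tcp_rot: [-0.001, 0.976, -0.22, -0.0]
force: [0.2, 5.2, 1.0]
grip_width: 0.275
```

```bash
python3 - <<'E'
from h import *
state([.4879,-.2188,.1415])
s=snap('wrist','w12.png');f=s['frame'][:,:,::-1]
cv2.imwrite('pics/w12z.png',cv2.resize(f[130:250,200:320],None,fx=5,fy=5,interpolation=cv2.INTER_CUBIC))
E
```

```text
t 14.08 pos [ 487.7 -218.1  141.8] yaw -25.38 tilt [0.01 0.07] F [0.2 5.2 1. ] T [ 1.337 -0.191  0.347] g 0.275 q [-0.55  0.28  1.73  0.    1.13  1.46]
to go, tool cm [0.04 0.05 0.03]
```

View pics/w12z.png

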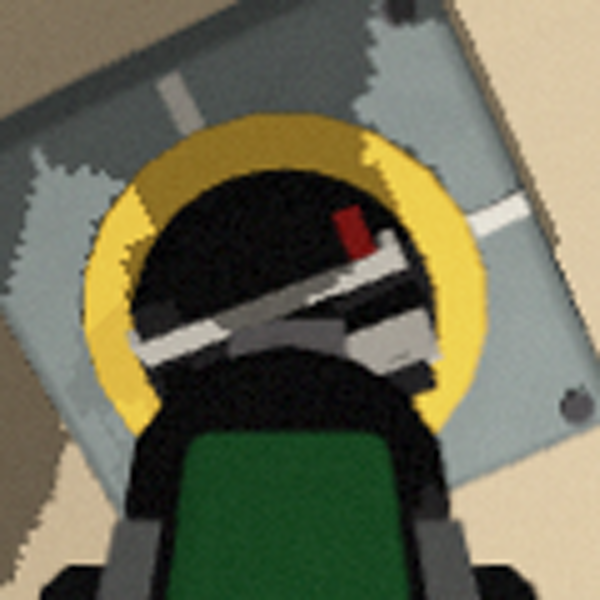

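Call:
play_rows(plan=[[[0, 0, 0], -5, 0], [[0, 0, 0], -5, 0], [[0, 0, 0], -5, 0], [[0, 0, 0], -3, 0], [[0, 0, 0], 0, 0], [[0, 0, 0], 0, 0]])

```text
clock: 14.63
eef_pos: [0.4877, -0.2201, 0.1419]
tcp_rot: [0.001, 0.998, -0.066, 0.0]
force: [0.1, -0.2, -1.5]
grip_width: 0.274
```

```bash
python3 - <<'E'
from h import *
state([.4879,-.2188,.1415])
s=snap('wrist','w13.png');f=s['frame'][:,:,::-1]
cv2.imwrite('pics/w13z.png',cv2.resize(f[130:250,200:320],None,fx=5,fy=5,interpolation=cv2.INTER_CUBIC))
E
```

```text
t 14.63 pos [ 487.7 -220.1  141.9] yaw -7.52 tilt [ 0.01 -0.14] F [ 0.1 -0.2 -1.5] T [ 0.003 -0.009  0.053] g 0.274 q [-0.55  0.28  1.73 -0.    1.13  1.15]
to go, tool cm [-0.   -0.14  0.03]
```

View pics/w13z.png

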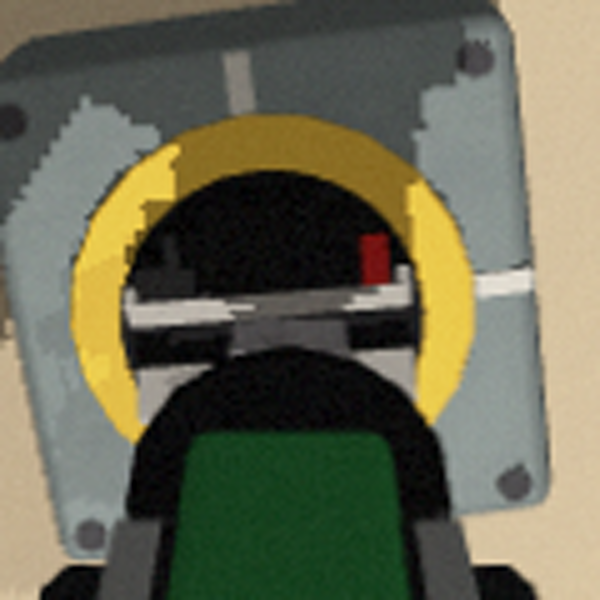

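Call:
play_rows(plan=[[[0, 0, -0.5], 0, 0], [[0, 0, -1], 0, 0], [[0, 0, -1.5], 0, 0], [[0, 0, -2], 0, 0], [[0, 0, -2], 0, 0], [[0, 0, -2], 0, 0], [[0, 0, -2], 0, 0], [[0, 0, -1], 0, 0], [[0, 0, 0], 0, 0], [[0, 0, 0], 0, 0]])

```text
clock: 15.52
eef_pos: [0.4877, -0.219, 0.2622]
tcp_rot: [0.0, 0.998, -0.065, 0.0]
force: [0.3, 0.5, -2.2]
grip_width: 0.273
```

```bash
python3 - <<'E'
from h import *
state([.4879,-.2188,.1415])
s=snap('wrist','w14.png');f=s['frame'][:,:,::-1]
cv2.imwrite('pics/w14z.png',cv2.resize(f[100:260,190:330],None,fx=4,fy=3.7,interpolation=cv2.INTER_CUBIC))
E
python3 ring.py
```

```text
t 15.52 pos [ 487.7 -219.   262.2] yaw -7.5 tilt [ 0.05 -0.05] F [ 0.3  0.5 -2.2] T [-0.032  0.021  0.021] g 0.273 q [-0.55  0.2   1.53 -0.    1.41  1.15]
to go, tool cm [ 0.   -0.03 12.07]
[ 229  131   56   55 1024]
((488.0405578613281, -219.14645385742188), 33.92271423339844) ((488.1612854003906, -219.1136932373047), (66.25108337402344, 66.5867691040039), 101.87531280517578)
[233 135   9   7  33] [235.60606061 136.87878788] yaw -66.36304 [ 519.44385 -199.21066]
[273 135   8   9  37] [277.72972973 137.48648649] yaw 32.98866 [ 512.4825 -247.0229]
[237 151  39   9 152] [256.14473684 155.61842105] yaw 87.258194 [ 494.42175 -219.67218]
[239 163  37  10 226] [256.84955752 166.65929204] yaw 87.4355 [ 481.12448 -218.76344]
[233 173   9   9  39] [235.53846154 178.61538462] yaw 37.370213 [ 469.84644 -191.71907]
[272 173   9   9  38] [277.57894737 178.57894737] yaw -49.590767 [ 463.4124  -241.34087]
```

View pics/w14z.png

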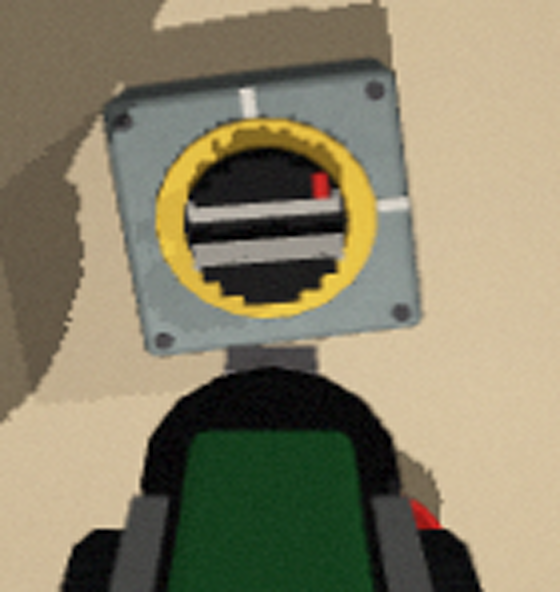

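Call:
play_rows(plan=[[[0, 0, 0], -6.6, 0], [[0, 0, 0], -6.6, 0], [[0, 0, 0], -6.6, 0], [[0, 0, 0], -6.6, 0], [[0, 0, 0], -6.6, 0], [[0, 0, 0], -6.6, 0], [[0, 0, 0], -6.6, 0], [[0, 0, 0], -6.6, 0], [[0, 0, 0], -6.6, 0], [[0, 0, 0], -6.6, 0], [[0, 0, 0], -6.6, 0], [[0, 0, 0], -6.6, 0], [[0, 0, 0], -6.6, 0], [[0, 0, 0], -6.6, 0], [[0, 0, 0], -6.6, 0], [[0, 0, 0], -6.6, 0], [[0, 0, 0], -0.35, 0], [[0, 0, 0], 0, 0]])

```text
clock: 17.12
eef_pos: [0.4871, -0.2186, 0.2606]
tcp_rot: [-0.001, 0.654, 0.756, -0.0]
force: [-0.1, 0.1, -1.1]
grip_width: 0.269
```

```bash
python3 - <<'E'
from h import *
state([.4638,.2763,.262])
E
```

```text
t 17.12 pos [ 487.1 -218.6  260.6] yaw 98.3 tilt [-0.12  0.07] F [-0.1  0.1 -1.1] T [ 0.03   0.022 -0.036] g 0.269 q [-0.55  0.2   1.54 -0.    1.41 -0.7 ]
to go, tool cm [49.31  4.84 -0.08]
```

Call:
play_rows(plan=[[[2.5, 0.35, 0], 0, 0], [[3.7, 0.35, 0], 0, 0], [[3.7, 0.35, 0], 0, 0], [[3.7, 0.35, 0], 0, 0], [[3.7, 0.35, 0], 0, 0], [[3.7, 0.35, 0], 0, 0], [[3.7, 0.35, 0], 0, 0], [[3.7, 0.35, 0], 0, 0], [[3.7, 0.35, 0], 0, 0], [[3.7, 0.35, 0], 0, 0], [[3.7, 0.35, 0], 0, 0], [[3.7, 0.35, 0], 0, 0], [[3.6, 0.34, 0], 0, 0], [[2.5, 0.3, 0], 0, 0], [[0, 0, 0], 0, 0], [[0, 0, 0], 0, 0]])

```text
clock: 18.45
eef_pos: [0.4625, 0.2769, 0.2609]
tcp_rot: [-0.0, 0.653, 0.758, -0.001]
force: [0.4, -0.4, -1.3]
grip_width: 0.272
```

```bash
python3 - <<'E'
from h import *
state([.4638,.2763,.0945])
s=snap('wrist','w15.png')
f=s['frame'][:,:,::-1]
cv2.imwrite('pics/w15z.png',cv2.resize(f[100:260,190:330],None,fx=4,fy=3.7,interpolation=cv2.INTER_CUBIC))
E
```

```text
t 18.45 pos [462.5 276.9 260.9] yaw 98.5 tilt [-0.08 -0.06] F [ 0.4 -0.4 -1.3] T [-0.003 -0.018 -0.002] g 0.272 q [ 0.41  0.21  1.53 -0.    1.41  0.26]
to go, tool cm [-0.06  0.14 16.64]
```

View pics/w15z.png

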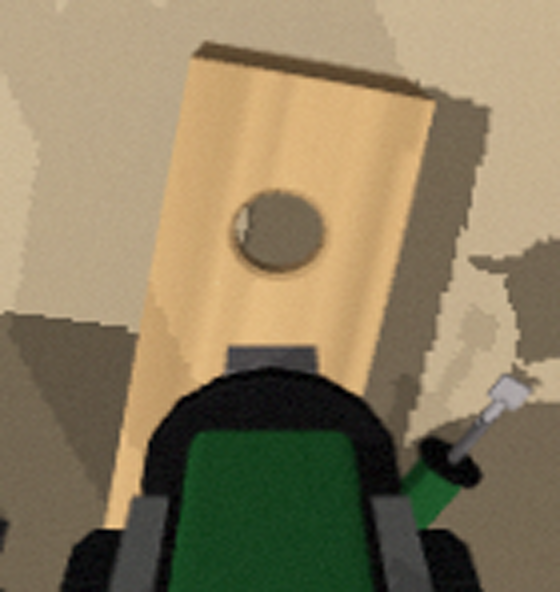

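```bash
python3 - <<'E'
from h import *
s=snap('wrist');print(onz(s,259.5,162.7,.07));state([.4638,.2763,.0945])
E
```

```text
[0.46426996 0.27535297 0.07      ]
t 18.55 pos [462.8 275.1 261.2] yaw 98.38 tilt [-0.06 -0.08] F [-0.3 -1.3 -0.5] T [ 0.018  0.011 -0.007] g 0.273 q [ 0.41  0.21  1.53 -0.    1.41  0.26]
to go, tool cm [ 0.12  0.14 16.67]
```

Call:
play_rows(plan=[[[-0.06, 0.14, 1.5], 0, 0], [[0, 0, 2.0], 0, 0], [[0, 0, 2.0], 0, 0], [[0, 0, 1.5], 0, 0], [[0, 0, 1.0], 0, 0], [[0, 0, 0], 0, 0], [[0, 0, 0], 0, 0]])

```text
clock: 19.13
eef_pos: [0.4648, 0.2746, 0.1818]
tcp_rot: [-0.0, 0.654, 0.757, -0.0]
force: [0.5, -0.3, -0.6]
grip_width: 0.277
```

```bash
python3 - <<'E'
from h import *
state([.4638,.2763,.0945])
s=snap('wrist');f=s['frame'][:,:,::-1]
cv2.imwrite('pics/w16z.png',cv2.resize(f[100:260,190:330],None,fx=4,fy=3.7,interpolation=cv2.INTER_CUBIC))
E
```

```text
t 19.13 pos [464.8 274.6 181.8] yaw 98.35 tilt [-0.02 -0.03] F [ 0.5 -0.3 -0.6] T [-0.005 -0.019  0.017] g 0.277 q [ 0.4   0.26  1.66 -0.    1.23  0.26]
to go, tool cm [ 0.18 -0.07  8.73]
```

View pics/w16z.png

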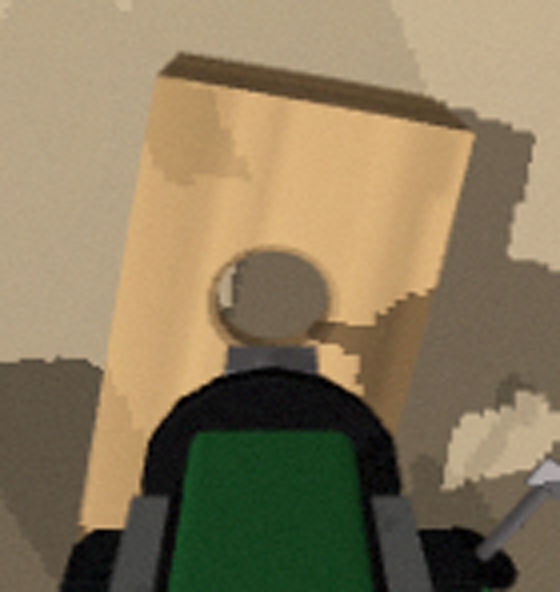

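Call:
play_rows(plan=[[[0.15, -0.07, 0.5], 0, 0], [[0, 0, 1.0], 0, 0], [[0, 0, 0.5], 0, 0], [[0, 0, 0], 0, 0], [[0, 0, 0], 0, 0], [[0, 0, 0], 0, 0]])

```text
clock: 19.68
eef_pos: [0.4637, 0.277, 0.1618]
tcp_rot: [0.0, 0.653, 0.757, 0.0]
force: [-0.6, 0.0, -1.3]
grip_width: 0.273
```

```bash
python3 - <<'E'
from h import *
state([.4638,.2763,.0945])
s=snap('wrist');f=s['frame'][:,:,::-1]
cv2.imwrite('pics/w17z.png',cv2.resize(f[100:260,190:330],None,fx=4,fy=3.7,interpolation=cv2.INTER_CUBIC))
E
```

```text
t 19.68 pos [463.7 277.  161.8] yaw 98.46 tilt [ 0.01 -0.  ] F [-0.6  0.  -1.3] T [ 0.004  0.005 -0.051] g 0.273 q [ 0.41  0.27  1.69 -0.    1.18  0.26]
to go, tool cm [-0.07 -0.01  6.73]
```

View pics/w17z.png

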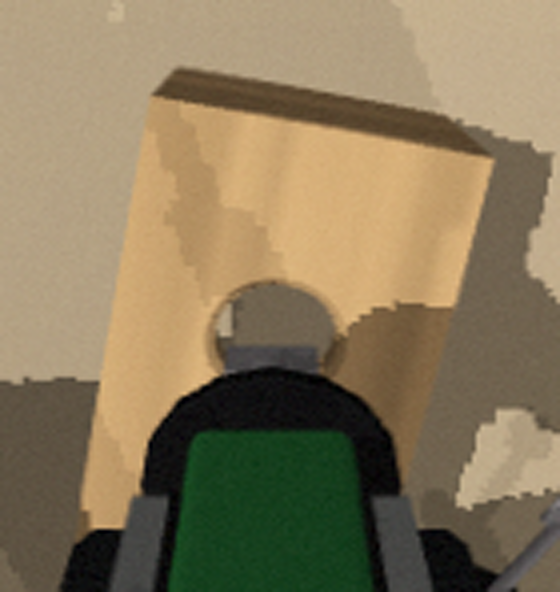

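Call:
play_rows(plan=[[[-0.05, 0, 0.5], 0, 0], [[0, 0, 0.5], 0, 0], [[0, 0, 0.5], 0, 0], [[0, 0, 0.5], 0, 0], [[0, 0, 0], 0, 0]])

```text
clock: 20.15
eef_pos: [0.4628, 0.276, 0.1403]
tcp_rot: [-0.001, 0.653, 0.757, -0.001]
force: [-0.1, 0.2, -0.8]
grip_width: 0.275
```

```bash
python3 - <<'E'
from h import *
state([.4638,.2763,.0945])
E
```

```text
t 20.15 pos [462.8 276.  140.3] yaw 98.45 tilt [-0.14 -0.07] F [-0.1  0.2 -0.8] T [0.014 0.048 0.096] g 0.275 q [ 0.41  0.29  1.72 -0.    1.13  0.26]
to go, tool cm [0.02 0.11 4.58]
```

Call:
play_rows(plan=[[[0, 0.05, 1.0], 0, 0], [[0, 0, 1.0], 0, 0], [[0, 0, 1.0], 0, 0], [[0, 0, 0.8], 0, 0], [[0, 0, 0.5], 0, 0], [[0, 0, 0], 0, 0], [[0, 0, 0], 0, 0]])

```text
clock: 20.73
eef_pos: [0.4641, 0.2764, 0.0983]
tcp_rot: [-0.0, 0.653, 0.757, -0.0]
force: [1.1, -0.1, -1.7]
grip_width: 0.272
```

```bash
python3 - <<'E'
from h import *
state([.4638,.2763,.0935])
E
```

```text
t 20.73 pos [464.1 276.4  98.3] yaw 98.45 tilt [-0.04 -0.02] F [ 1.1 -0.1 -1.7] T [-0.015  0.034 -0.008] g 0.272 q [ 0.41  0.33  1.78 -0.    1.03  0.26]
to go, tool cm [-0.   -0.03  0.48]
```

Call:
play_rows(plan=[[[0, 0, 0.3], 0, 0], [[0, 0, 0.2], 0, 0], [[0, 0, 0], 0, 0], [[0, 0, 0], 0, 0]])

```text
clock: 21.07
eef_pos: [0.4643, 0.2765, 0.0939]
tcp_rot: [0.0, 0.653, 0.757, 0.0]
force: [0.4, -0.7, -1.1]
grip_width: 0.272
```

```bash
python3 - <<'E'
from h import *
state([.4638,.2763,.0935])
E
```

```text
t 21.07 pos [464.3 276.5  93.9] yaw 98.45 tilt [0.02 0.  ] F [ 0.4 -0.7 -1.1] T [ 0.036 -0.026  0.007] g 0.272 q [ 0.41  0.34  1.78 -0.    1.02  0.26]
to go, tool cm [-0.01 -0.05  0.04]
```

Call:
play_rows(plan=[[[0, 0, 0.1], 0, 0], [[0, 0, 0.05], 0, 0], [[0, 0, 0], 0, 0]])

```text
clock: 21.32
eef_pos: [0.4645, 0.2765, 0.0929]
tcp_rot: [0.0, 0.653, 0.757, 0.0]
force: [-0.7, -0.1, 3.8]
grip_width: 0.272
```

```bash
python3 - <<'E'
from h import *
state([.4638,.2763,.0935])
E
```

```text
t 21.32 pos [464.5 276.5  92.9] yaw 98.45 tilt [0.05 0.02] F [-0.7 -0.1  3.8] T [-0.036  0.106 -0.036] g 0.272 q [ 0.41  0.34  1.79 -0.    1.01  0.26]
to go, tool cm [-0.01 -0.07 -0.07]
```

Call:
play_rows(plan=[[[0, 0, 0], 0, 0.32], [[0, 0, 0], 0, 0.38], [[0, 0, 0], 0, 0.5], [[0, 0, 0], 0, 0.7], [[0, 0, 0], 0, 1], [[0, 0, 0], 0, 1], [[0, 0, 0], 0, 1], [[0, 0, 0], 0, 1], [[0, 0, 0], 0, 1]])

```text
clock: 22.07
eef_pos: [0.4642, 0.2764, 0.0922]
tcp_rot: [0.0, 0.653, 0.757, -0.0]
force: [0.2, 1.0, -0.1]
grip_width: 1.001
```

```bash
python3 - <<'E'
from h import *
state([.4638,.2763,.0935])
s=snap('wrist','w18.png')
E
```

```text
t 22.07 pos [464.2 276.4  92.2] yaw 98.45 tilt [-0.   -0.01] F [ 0.2  1.  -0.1] T [-0.007 -0.012 -0.007] g 1.001 q [ 0.41  0.34  1.79 -0.    1.01  0.26]
to go, tool cm [-0.01 -0.04 -0.13]
```

View pics/w18.png

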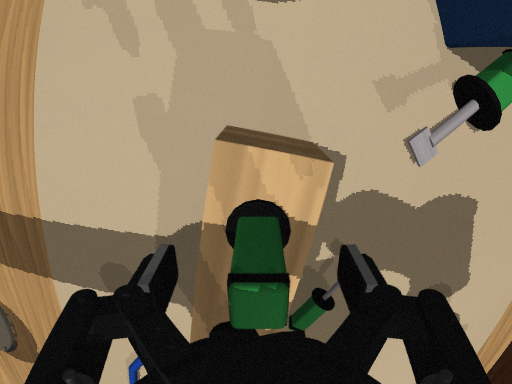

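Call:
play_rows(plan=[[[0, 0, -0.5], 0, 1], [[0, 0, -1.5], 0, 1], [[0, 0, -2], 0, 1], [[0, 0, -2], 0, 1], [[0, 0, -2], 0, 1], [[0, 0, -2], 0, 1], [[0, 0, -2], 0, 1], [[0, 0, -2], 0, 1], [[0, 0, -2], 0, 1], [[0, 0, -1], 0, 1], [[-2, 0, 0], 0, 1], [[-3, 0, 0], 0, 1], [[-2, 0, 0], 0, 1], [[0, 0, 0], 0, 1], [[0, 0, 0], 0, 1]])

```text
clock: 23.37
eef_pos: [0.4744, 0.2066, 0.2621]
tcp_rot: [-0.0, 0.654, 0.757, -0.0]
force: [-0.1, -0.6, -0.1]
grip_width: 1.001
```

```bash
python3 - <<'E'
from h import *
state()
snap('wrist','w19.png');snap('scene','s19.png');t=snap('top','t19.png')
f=t['frame'][:,:,::-1]
cv2.imwrite('pics/t19z.png',cv2.resize(f[165:260,130:390],None,fx=3,fy=3,interpolation=cv2.INTER_CUBIC))
E
```

```text
t 23.37 pos [474.4 206.6 262.1] yaw 98.33 tilt [-0.03  0.02] F [-0.1 -0.6 -0.1] T [0.    0.032 0.004] g 1.001 q [0.28 0.17 1.57 0.   1.4  0.13]
```

View pics/w19.png

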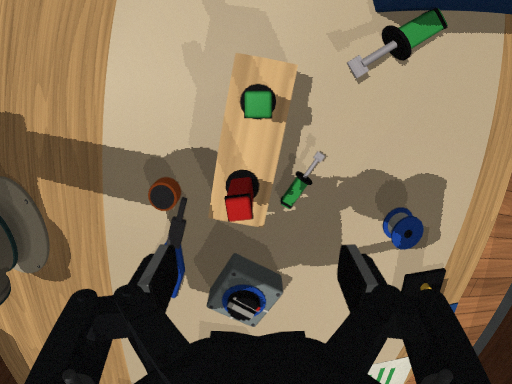

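View pics/s19.png

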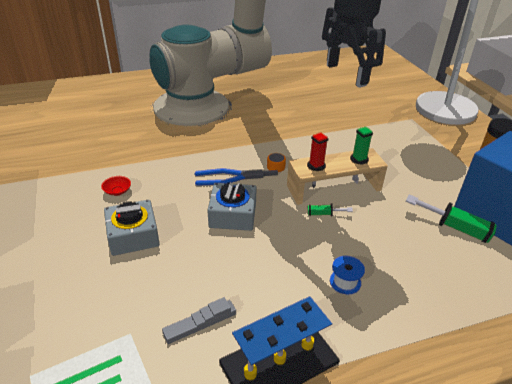

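View pics/t19z.png

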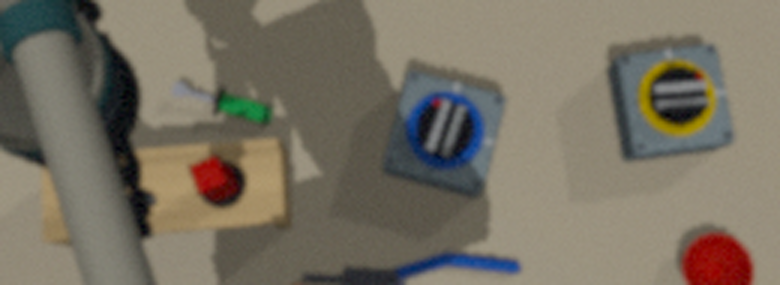

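```bash
python3 - <<'E'
from h import *
s=snap('wrist');f=s['frame'][:,:,::-1].copy();hsv=cv2.cvtColor(f,cv2.COLOR_BGR2HSV)
m=cv2.inRange(hsv,(50,100,30),(80,255,255))
P=np.array([onz(s,x,y,.145)[:2] for y,x in zip(*np.where(m>0)) if abs(pt(s,x,y)[2]-.145)<.006 and abs(x-258)<30],np.float32)*1000
print(len(P),cv2.minAreaRect(P))
print(robot.hand_in())
E
```

```text
719 ((463.3944396972656, 276.4969177246094), (23.4586181640625, 21.97234535217285), 8.57487964630127)
the job is handed in; nothing more can be done
None
```

I turned the yellow-ringed switch clockwise to its stop with the middle-sized green driver, stood the driver back in its own rack hole and let go. The job was handed in at about 23.5 s of the 51 s allowed.

**Switch:** The slot turned from about -6° to -92.7° in yaw. The wrist torque jumped from 0.09 to 0.35 N m at the end, which is the firm stop. After backing the blade off and lifting it out, the slot still measured -92.7°. One earlier check disagreed: the tool ran 18° ahead of the slot, more than the 13° of play. I took this to be give in the grip and kept turning until the torque jumped.

**Driver:** Its handle top measured (463, 276) mm after release, against (464, 276) mm before, at the same yaw within 0.2°. It is standing upright with the gripper open and clear.

**Rest of the scene:** The blue-ringed switch looks unchanged in the last top view. I did not measure its angle. The small and large green look-alike drivers, which stood loose at the start, had fallen over by about 3 s, before the arm came near them. They are still on the table.

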